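Close the tin and date-stamp its lid

ROBOT

A 7-joint arm with a two-finger parallel gripper is mounted at the origin on a cart in front of the work surface, level with it; the furniture and walls round the work are solid. World frame = base frame: x ahead of the robot, y to its left, z up, the work surface at z = 0. Lengths are in m, angles in degrees, forces in N, time in s.
With the tool pointing down it reaches from about 0.425 to 0.825 m from the base axis. Payload 3.6 kg.
Tool frame: the origin (TCP) lies on the mounting face of the last link; the fingertips stand 173 mm ahead of it and the grasp point (between the pads) lies pinch_z ahead of it (pinch_z is the distance from the TCP to the grasp point, in m); z points along the fingers, y is the direction in which the jaws open and shut (so a half turn about z gives the same grasp; the last joint's range is limited). The gripper opens to 85 mm and grips with 20 to 120 N. Pads are 22 mm wide; open, the fingers measure 114 mm over their backs; the gripper's body (76 mm by 85 mm) begins 54 mm behind the grasp point. The pads swing forward as they close: fully open they stand 13 mm farther back than shut.
Start: joints at [69.643, 35.231, -0.722, 81.555, 0.464, 63.22, -2.315], TCP at [0.21, -0.615, 0.405] pointing down, gripper open.
Joint ranges: [-178.69, 178.69], [-17.37, 117.87], [-77.05, 75.6], [15.02, 138.74], [-78.02, 258.01], [0.78, 113.62], [-162.83, 162.83]. Speed limits (degrees/s): [159.86, 159.86, 180, 180, 180, 180, 180].

INTERFACE

Orientations are given as a 3x3 rotation matrix whose columns are the frame's x, y, z axes.
In Python, from plant import get_state, read_camera, calibration, sign_off, recognise, pinch_z gives the robot as it stands.
- The arm moves only by the tool arm_command, never from a script. Its arguments are lists of equal length, an entry for each row: "dp": the shift along the tool's x, y, z in units of 30 mm (1.0 is 30 mm), a list of three; "angular": the turn, a rotation vector about the tool's x, y, z in units of 5 degrees (1.0 is 5 degrees), a list of three; "grip": the finger opening in mm, from 0 to 85.4. A call has 1 to 20 rows; each row shifts and turns the commanded pose from where the row before left it, along the tool's axes as they then stand; what a row does not reach is not made up. A row lasts 1/12 s, in which the tool goes at most 41.7 mm and 7.16 degrees, less where a joint would pass 70% of its speed; a pose out of reach is approached as far as the arm can. A call is refused whole if a number of a shift passes 1 or a number of a turn 1, either way. A call with a gripper value outside its range is refused whole. The fingers move at their own pace and stop on an object; "grip_force" is the grip in N (left out, the last holds). Time passes only in rows, so rows that do not move let the fingers close. It gives the time, the measured TCP pose, the force and the opening at its end, in the units of the state.
- get_state(): the state, without advancing time (a new reading comes with each control period).
- read_camera(name): name is "scene" or "side" or "wrist"; returns (picture, depth): 384x512x3 uint8, red, green, blue; 384x512 float32, m along the optical axis (not along the pixel's ray), 0 where there is no reading.
- calibration(name): a dict with "fx", "fy", "cx", "cy" (pixels), "dist_coeffs" ([k1, k2, p1, p2, k3] as OpenCV has them; the pictures are not rectified), "world_from_camera" (4x4, takes a point from camera to world coordinates). Camera axes: x right, y down, z forward; pixel columns grow to the right and rows downward; lengths in m; the calibration is good to about 2 mm. A picture is of the moment at which its call begins: read the wrist's pose just before it. calibration takes no time and is no camera call; for the wrist camera it gives the pose at the moment of the call.
- sign_off(): hands the job in, once; it reports no verdict.
Trained networks look in the newest picture that a camera, given by its name, has taken for a name from the list of things; names that differ only in an ending like _2 or _b are one class to them, and where a whole thing is asked for, a point or a joint stands for the part that bears it (a point fixed in the world has none). Each returns a list of dicts, best first, with "p" (0 to 1); they miss things now and then, are a little off and sometimes report something else, mostly with a low value. They report only what shows in the picture. A call takes as long as a camera call.
- recognise(camera, target): "rect" ([left, top, right, bottom] in pixels, round what is visible of it).
The state is a dict: "t": time; "joints": joint angles; "joint_vel": joint speeds; "joint_efforts": joint torques, N m; "tcp_pos": TCP position; "eef_rot": TCP orientation; "ft_force": force on the tool from outside, world axes, zero at the start; "moment": the same for the moment, N m; "width": opening from 0.0 (shut) to 1.0 (fully open).
Only numpy, scipy, OpenCV 4.12 (cv2) and the standard library are available. Lean on these libraries where they do the work, as an engineer would, in place of code of your own. Each camera call takes 0.05 s, during which the arm holds its last target.

TASK

Date-stamp the tin in the sloping stamp: draw the stamp back by its T-grip until the catch holds it by itself, then slide the tin's lid fully shut, over the small ridge at its end. Then, without touching the T-grip again, press the trigger so that the stamp fires and comes down on the closed lid, and take the hand away; leave the food tin, the spice jar and the mug that stand round about where they are.

Things in the scene. Friction and masses are not known exactly. Their poses are not given: they have to be found in the camera images.
- stamp: Fixed date stamp: dark wooden base 160 x 170 mm, an aluminium slide-lid tin (160 x 72 mm) on a bed rising toward +x at 29 deg, grey column whose arm carries the stamp rod over the tin. Origin: on the worktop below the tin's lid; x points up the slope, y along the tin, z up. SLOPE frame = this frame turned -0.5 rad about y: its z points up and back from the slope, square to the lid, along the rod.
- t_grip (a point): Centre of the black T-grip on the rod's top: flat bar 80 mm long (y), 14 thick (x), 34 high (z); axes: slope frame. The rod is 40 mm to -y of the tin's middle. Both flat faces are free, so the hand leans 29 deg to lie along the rod, fingers closing along slope x. Underside 18 mm above the rod's guide at rest. Pull along +z of this frame (up and back).
- striker (a joint): Travel of the stamp rod in m, + drawn back (slope +z). 0: at rest, its 28 mm square foot 10 mm down inside the tin's open mouth, where it blocks the lid. The catch drops in at about 0.036, then holds it at about 0.034; end stop 0.043. The spring pulls 6 N at 0, 14 N at 0.04. Resting on the closed lid it reads about 0.010.
- trigger (a joint): Angle of the trigger in rad: about 0 while it rides on the rod; when the catch drops in, its outer end pops up and it reads about -0.25. Pressing the pad toward slope -z raises the value; the catch lets go at -0.1 to 0. Stop at 0.12. The press takes about 2 to 5 N over about 15 mm.
- trigger_pad (a point): Middle of the upper face of the dark steel thumb pad (26 x 30 mm) at the outer end of the trigger, sticking out in slope -x below the T-grip, 61 mm from its pivot, 75 mm in slope -x from the rod's axis. The drawn T-grip overhangs it, so the hand comes down along slope -z, leaning 29 deg. Its axes turn with the trigger (slope axes when the joint reads 0).
- lid (a joint): How far the tin's light wooden lid is open, in m: 0 fully shut against its stop; opens toward +y. Starts 0.060 to 0.075 open; with the foot down in the tin it cannot go below about 0.052. Slides with 1 to 2 N; the ridge at the tin's low end resists with up to about 10 N between about 0.010 and 0.006, after which it drops home.
- lid_rib (a point): Centre of the upright wooden rib across the lid in its +y half, 30 mm from that end, by which the lid is pushed: 44 mm wide (slope x), 8 mm thick (y), standing 17 mm above the lid's top face, which is 8 mm below this point. Axes: slope frame. Push along -y to shut.
- tin: Bystander: green food tin, 75 mm across, 58 mm high, standing near the stamp. Origin at the middle of its underside.
- spice_jar: Bystander: spice jar with black cap, 40 mm across, 105 mm high. Origin at the middle of its underside.
- mug: Bystander: mug with blue stripes, 77 mm across, 100 mm high, with a handle. Origin at the middle of its underside.

How it is judged (in metres and radians):
On the way, in this order (a step that is already met when the one before it is completed fails the run):
1. the stamp is drawn back and held by its catch, with the fingers off the T-grip (value of joint striker above 0.03 m and value of joint trigger below -0.15 rad and contact force between the fingers and striker below 0.5 N), for 0.2 s.
2. the lid is fully shut while the stamp is still held back (value of joint lid below 0.004 m and value of joint striker above 0.03 m), for 0.2 s.
3. the stamp has fired and stands on the shut lid (value of joint lid below 0.004 m and value of joint striker between 0.006 and 0.014 m), for 0.2 s.
At the end, for the whole second after the job is handed in: The lid is shut to within 4 mm, the stamp's foot rests on it (rod between 6 and 14 mm above its lowest position) and is still (all of step 3 and velocity of joint striker between -0.02 and 0.02 m/s); the robot touches nothing.
It fails at once if the fingers press on the T-grip by more than 2 N once the lid is shut (value of joint lid below 0.004 m and contact force between the fingers and striker above 2 N).
It fails at once if the food tin, spice jar or mug is moved by more than 30 mm (distance of any of tin, spice_jar, mug from where it was at the start of the episode above 0.03 m).
It also fails if it takes over 61 s, if anything falls off the work surface, if the arm or the gripper's body presses on something with over 40 N, if the wrist force passes 120 N, or if a joint passes its speed limit or range.

## Working session

There is one attempt and no reset: what is moved stays moved. The work goes in short steps, Python scripts to look and compute and a tool call to move; the robot and the scene stay as the last step left them, time stands still between calls to the robot, and variables do not carry over. Pictures are saved under pics/ and viewed, and the job is handed in when it is done.

Besides the shell and the picture viewer there is one more tool, called after "Call:" in YAML: its name, and indented under it one key for each argument. arm_command: Moves the arm, as the interface text tells. Its arguments: {"type":"object","properties":{"dp":{"type":"array","items":{"type":"array","items":{"type":"number"}}},"angular":{"type":"array","items":{"type":"array","items":{"type":"number"}}},"grip":{"type":"array","items":{"type":"number"}},"grip_force":{"type":"number"}},"required":["dp","angular","grip"]}

```bash
ls; mkdir -p pics
python3 - <<'E'
from plant import *
import cv2, numpy as np
print(pinch_z, get_state())
for n in ["scene","side","wrist"]:
    p,d=read_camera(n); cv2.imwrite(f"pics/{n}0.png",p[:,:,::-1]); np.savez(f"{n}0.npz",p=p,d=d)
    c=calibration(n); print(n,c)
    for t in ["stamp","t_grip","trigger_pad","lid_rib","tin","spice_jar","mug"]:
        pass
E
```

```text
pics
0.1547 {'t': 0.0, 'joints': array([69.64214705, 35.28938928, -0.72139027, 81.64294492,  0.46399099,
       63.21889959, -2.31481584]), 'joint_vel': array([ 0.02186564,  0.07833268, -0.01096399,  0.03330241,  0.06295905,
        0.02772001,  0.05150118]), 'joint_efforts': array([-1.60664194e-04, -4.69225359e+01,  2.58975103e-01, -1.71036905e+01,
        9.94484784e-03,  9.67290660e-03, -6.29731254e-07]), 'tcp_pos': array([ 0.20979543, -0.61486649,  0.40352667]), 'eef_rot': array([[ 9.46412614e-01,  3.22958794e-01, -8.84397575e-04],
       [ 3.22960001e-01, -9.46409486e-01,  2.43354341e-03],
       [-5.10680122e-05, -2.58876122e-03, -9.99996648e-01]]), 'ft_force': array([-0.72495392, -0.10806207, -0.21990825]), 'moment': array([-0.04037481,  0.03032551, -0.03046896]), 'width': 1.002065551985637}
scene {'fx': 367.7276163072076, 'fy': 367.7276163072076, 'cx': 258.30666662728413, 'cy': 187.95792917111947, 'dist_coeffs': array([-0.03175894,  0.        ,  0.        ,  0.        ,  0.        ]), 'world_from_camera': array([[-0.74423625, -0.31700336,  0.58789563,  0.12668399],
       [-0
[... 404 characters left out ...]
.99932916, -0.00280125, -0.03651549,  0.68031492],
       [ 0.03114577, -0.45951157,  0.88762552, -0.79274928],
       [-0.01926575, -0.88816736, -0.45911607,  0.58650351],
       [ 0.        ,  0.        ,  0.        ,  1.        ]])}
wrist {'fx': 311.23520555226463, 'fy': 311.23520555226463, 'cx': 256.430573463462, 'cy': 193.45985386350594, 'dist_coeffs': array([-0.05370669,  0.        ,  0.        ,  0.        ,  0.        ]), 'world_from_camera': array([[ 0.32289823, -0.90673506, -0.27123471,  0.27790844],
       [-0.94643109, -0.31002506, -0.09029205, -0.59107208],
       [-0.00221859,  0.28586011, -0.95826879,  0.37327415],
       [ 0.        ,  0.        ,  0.        ,  1.        ]])}
```

View pics/scene0.png

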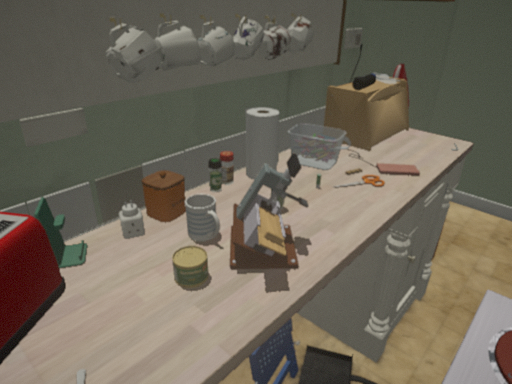

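View pics/side0.png

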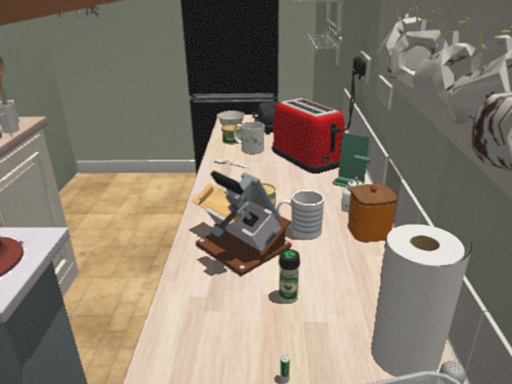

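Run:
```python
from plant import *
for n in ["scene","side"]:
    for t in ["stamp","t_grip","trigger_pad","lid_rib","tin","spice_jar","mug"]:
        print(n,t,[( [round(v) for v in r["rect"]],round(r["p"],2)) for r in recognise(n,t)[:3]])
```

```text
scene stamp [([231, 149, 308, 268], 0.65)]
scene t_grip [([262, 151, 303, 210], 0.91)]
scene trigger_pad [([298, 199, 310, 204], 0.45)]
scene lid_rib [([257, 206, 286, 254], 0.89)]
scene tin [([178, 245, 211, 286], 0.7)]
scene spice_jar [([296, 196, 306, 203], 0.17)]
scene mug [([189, 193, 220, 239], 0.77)]
side stamp [([192, 170, 290, 274], 0.7)]
side t_grip [([210, 168, 257, 227], 0.66)]
side trigger_pad [([210, 211, 236, 236], 0.69), ([194, 183, 239, 218], 0.5)]
side lid_rib [([194, 181, 240, 222], 0.94)]
side tin [([250, 179, 275, 209], 0.57)]
side spice_jar [([279, 250, 301, 301], 0.89)]
side mug [([279, 189, 324, 239], 0.74)]
```

```bash
cat > h.py <<'E'
import cv2, numpy as np
def cloud(n,p,d,c):
    K=np.array([[c["fx"],0,c["cx"]],[0,c["fy"],c["cy"]],[0,0,1]])
    h,w=d.shape
    u,v=np.meshgrid(np.arange(w),np.arange(h))
    pts=cv2.undistortPoints(np.stack([u.ravel(),v.ravel()],1).astype(np.float64)[:,None],K,c["dist_coeffs"])[:,0]
    z=d.ravel()
    P=np.c_[pts*z[:,None],z,np.ones_like(z)]@c["world_from_camera"].T
    P=P[:,:3]; P[z<=0]=np.nan
    return P.reshape(h,w,3)
def proj(c,X):
    T=np.linalg.inv(c["world_from_camera"]); K=np.array([[c["fx"],0,c["cx"]],[0,c["fy"],c["cy"]],[0,0,1]])
    X=np.atleast_2d(X)
    return cv2.projectPoints(X@T[:3,:3].T+T[:3,3],np.zeros(3),np.zeros(3),K,c["dist_coeffs"])[0][:,0]
E
python3 - <<'E'
from plant import *
from h import *
for n,b in [("scene",(170,140,320,290)),("side",(170,150,330,310)),("wrist",None)]:
    z=np.load(n+"0.npz"); p=z["p"]
    if b:
        p=p[b[1]:b[3],b[0]:b[2]]; p=cv2.resize(p,None,fx=4,fy=4,interpolation=cv2.INTER_CUBIC)
    cv2.imwrite(f"pics/{n}0z.png",p[:,:,::-1])
    P=cloud(n,z["p"],z["d"],calibration(n)); np.save(n+"P.npy",P)
    if n!="wrist":
        for nm,r in {"scene":{"stamp":[231,149,308,268],"t":[262,151,303,210],"rib":[257,206,286,254],"tin":[178,245,211,286],"mug":[189,193,220,239]},"side":{"t":[210,168,257,227],"pad":[210,211,236,236],"rib":[194,181,240,222],"jar":[279,250,301,301],"mug":[279,189,324,239],"tin":[250,179,275,209]}}[n].items():
            q=P[r[1]:r[3],r[0]:r[2]].reshape(-1,3); q=q[(q[:,2]>0.01)]
            print(n,nm,len(q),np.nanpercentile(q,[5,50,95],axis=0).round(3).tolist())
E
```

```text
scene stamp 6406 [[0.521, -0.253, 0.014], [0.61, 0.067, 0.088], [0.924, 0.162, 0.197]]
scene t 1603 [[0.569, -0.35, 0.037], [0.621, 0.011, 0.15], [0.863, 0.051, 0.22]]
scene rib 1312 [[0.506, 0.016, 0.047], [0.561, 0.118, 0.099], [0.624, 0.165, 0.119]]
scene tin 1066 [[0.62, 0.233, 0.015], [0.638, 0.268, 0.054], [0.682, 0.297, 0.058]]
scene mug 1231 [[0.702, 0.101, 0.019], [0.745, 0.144, 0.07], [0.804, 0.171, 0.099]]
side t 2319 [[0.542, -0.033, 0.059], [0.603, 0.022, 0.13], [0.644, 0.136, 0.22]]
side pad 611 [[0.543, -0.04, 0.031], [0.576, 0.039, 0.089], [0.6, 0.095, 0.128]]
side rib 1443 [[0.511, -0.037, 0.083], [0.567, 0.081, 0.106], [0.613, 0.148, 0.214]]
side jar 971 [[0.698, -0.133, 0.017], [0.714, -0.129, 0.07], [0.732, -0.107, 0.105]]
side mug 1612 [[0.705, 0.055, 0.017], [0.761, 0.103, 0.07], [0.8, 0.167, 0.098]]
side tin 671 [[0.637, 0.018, 0.04], [0.659, 0.045, 0.132], [0.687, 0.278, 0.194]]
```

View pics/scene0z.png

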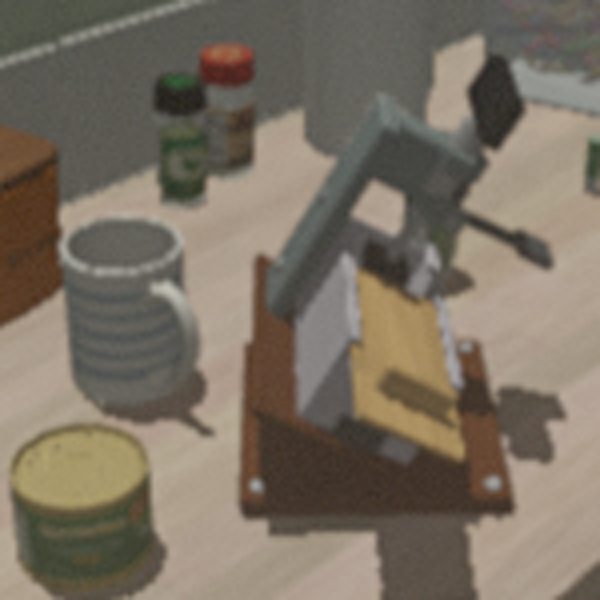

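View pics/side0z.png

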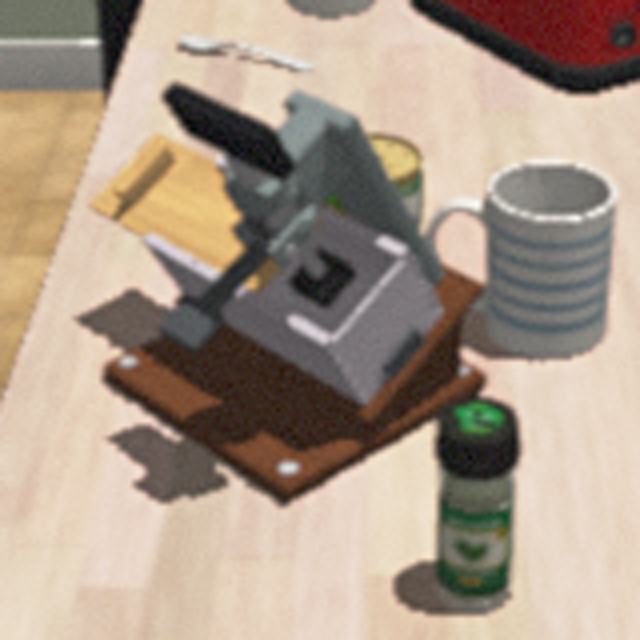

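View pics/wrist0z.png

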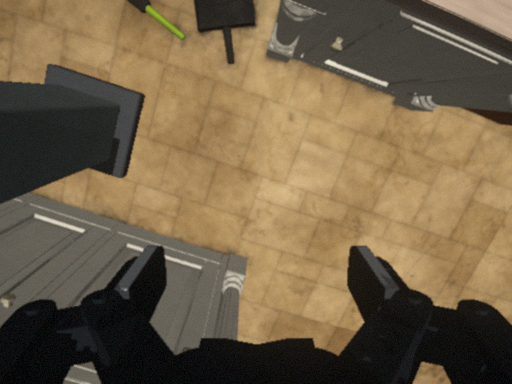

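Run:
```python
from h import *
for n,b in [("scene",(225,140,320,275)),("side",(185,160,300,285))]:
    p=np.load(n+"0.npz")["p"].astype(int); P=np.load(n+"P.npy")
    m=np.zeros(p.shape[:2],bool); m[b[1]:b[3],b[0]:b[2]]=1
    near=(P[...,0]>.45)&(P[...,0]<.75)&(P[...,1]>-.12)&(P[...,1]<.22)
    # lid: light wood
    lid=m&near&(p[...,0]>150)&(p[...,0]-p[...,2]>60)&(P[...,2]>.06)
    q=P[lid]
    for _ in range(4):
        c=q.mean(0);nv=np.linalg.svd(q-c)[2][2]; nv*=np.sign(nv[2]); r=(q-c)@nv; q=q[abs(r)<2*max(r.std(),.001)]
    print(n,"lid",len(q),c.round(4),nv.round(3),"tilt",np.degrees(np.arccos(nv[2])).round(1),"yaw",np.degrees(np.arctan2(-nv[1],-nv[0])).round(1),r.std())
    yaw=np.arctan2(-nv[1],-nv[0])
    # base
    base=m&near&(p[...,0]-p[...,2]>15)&(p[...,0]<140)&(P[...,2]>.008)&(P[...,2]<.03)
    q=P[base]; print("base",len(q)); 
    rc=cv2.minAreaRect((q[:,:2]*1000).astype(np.float32)); print(rc, np.median(q[:,2]))
    bl=m&near&(p.max(2)<60)&(P[...,2]>.13)
    q=P[bl]; c=np.median(q,0); q=q[np.linalg.norm(q-c,axis=1)<.06]
    print("T",len(q),q.mean(0).round(4), q.min(0).round(3),q.max(0).round(3))
    c=q.mean(0); print(np.linalg.svd(q-c)[2].round(3),np.linalg.svd(q-c)[1])
    np.savez(n+"seg.npz",T=q)
```

```text
scene lid 554 [0.5555 0.1161 0.1021] [-0.342 -0.335  0.878] tilt 28.6 yaw 44.4 0.0006358748078175022
base 1153
((651.475341796875, 33.54188537597656), (160.09579467773438, 278.76129150390625), 45.682132720947266) 0.014551178918981167
T 173 [0.5826 0.0056 0.214 ] [ 0.56  -0.027  0.195] [0.618 0.026 0.226]
[[-0.715  0.694 -0.086]
 [-0.404 -0.31   0.861]
 [-0.571 -0.65  -0.501]] [0.28248507 0.1173599  0.03036716]
side lid 581 [0.5462 0.1151 0.0972] [-0.341 -0.333  0.879] tilt 28.5 yaw 44.2 0.0012334315166548314
base 1607
((631.4715576171875, 83.0509262084961), (208.58370971679688, 169.73281860351562), 44.64503479003906) 0.013152176153204187
T 290 [ 0.5948 -0.0236  0.2124] [ 0.561 -0.045  0.156] [0.624 0.008 0.224]
[[ 0.76  -0.64  -0.116]
 [ 0.128  0.321 -0.938]
 [-0.637 -0.698 -0.326]] [0.3780991  0.16840571 0.05064367]
```

Run:
```python
from h import *
from scipy.spatial.transform import Rotation as Ro
yaw=np.radians(44.3); Rz=Ro.from_euler('z',yaw).as_matrix(); S=Rz@Ro.from_euler('y',-.5).as_matrix()
print(S.round(3))
for n,b in [("scene",(225,140,320,275)),("side",(185,160,300,285))]:
    p=np.load(n+"0.npz")["p"].astype(int); P=np.load(n+"P.npy")
    m=np.zeros(p.shape[:2],bool); m[b[1]:b[3],b[0]:b[2]]=1
    Y=P@Rz; Q=P@S
    near=(P[...,0]>.45)&(P[...,0]<.75)&(P[...,1]>-.12)&(P[...,1]<.22)&m
    base=near&(P[...,2]>.012)&(P[...,2]<.022)&(p[...,0]-p[...,2]>15)
    q=Y[base]; print(n,"base x,y pct", np.percentile(q[:,:2],[1,3,50,97,99],axis=0).round(3).tolist())
    lid=near&(p[...,0]>150)&(p[...,0]-p[...,2]>50)&(P[...,2]>.06)
    q=Q[lid]; zl=np.median(q[:,2]); print("lid z",zl)
    k=abs(q[:,2]-zl)<.003; print("lid xy",np.percentile(q[k][:,:2],[1,50,99],axis=0).round(4).tolist())
    above=near&(Q[...,2]>zl+.006)&(Q[...,2]<zl+.022)&(p[...,0]-p[...,2]>30)
    q=Q[above]; print("rib",len(q),np.percentile(q,[2,50,98],axis=0).round(4).tolist())
    T=np.load(n+"seg.npz")["T"]@S; print("T",np.percentile(T,[2,10,50,90,98],axis=0).round(4).tolist())
    # everything near by pad
    for z0 in range(0):pass
```

```text
[[ 0.628 -0.698 -0.343]
 [ 0.613  0.716 -0.335]
 [ 0.479  0.     0.878]]
scene base x,y pct [[0.41, -0.457], [0.412, -0.444], [0.471, -0.323], [0.566, -0.296], [0.567, -0.295]]
lid z -0.1398680555058094
lid xy [[0.4376, -0.3795], [0.4702, -0.3126], [0.498, -0.2371]]
rib 113 [[0.4462, -0.2685, -0.1333], [0.4671, -0.2637, -0.1265], [0.4876, -0.2611, -0.1225]]
T [[0.4644, -0.4448, -0.0294], [0.4672, -0.4357, -0.0266], [0.4732, -0.398, -0.0136], [0.4742, -0.3804, -0.0016], [0.4744, -0.3789, -0.0005]]
side base x,y pct [[0.408, -0.464], [0.41, -0.462], [0.446, -0.402], [0.543, -0.308], [0.553, -0.301]]
lid z -0.14042353993409828
lid xy [[0.4322, -0.3848], [0.4574, -0.2978], [0.4949, -0.2374]]
rib 96 [[0.4048, -0.5755, -0.1339], [0.4595, -0.2699, -0.1263], [0.4843, -0.2643, -0.1212]]
T [[0.4572, -0.4599, -0.0289], [0.4577, -0.4586, -0.0244], [0.4601, -0.4345, -0.0063], [0.4663, -0.3995, -0.0004], [0.468, -0.3911, 0.0003]]
```

```bash
cat >> h.py <<'E'
from scipy.spatial.transform import Rotation as Ro
yaw=np.radians(44.3); S=Ro.from_euler('z',yaw).as_matrix()@Ro.from_euler('y',-.5).as_matrix()
E
python3 - <<'E'
from h import *
Q=[];C=[]
for n,b in [("scene",(225,140,320,275)),("side",(185,160,300,285))]:
    P=np.load(n+"P.npy");p=np.load(n+"0.npz")["p"]
    Q.append((P@S)[b[1]:b[3],b[0]:b[2]].reshape(-1,3));C.append(p[b[1]:b[3],b[0]:b[2]].reshape(-1,3))
Q=np.vstack(Q);C=np.vstack(C)
q0=np.array([.466,-.3795,-.14])
D=Q-q0
k=(abs(D[:,0])<.13)&(abs(D[:,1])<.14)&(D[:,2]<.16)&(D[:,2]>-.08);D=D[k];C=C[k]
# views: D x-z, y-z, draw colour pictures 3 px per mm/..
s=2.5
def draw(a,b,name):
    im=np.full((600,700,3),255,np.uint8)
    for d,c in zip(D,C): cv2.circle(im,(int(350+d[a]*1000*s),int(400-d[b]*1000*s)),2,[int(v) for v in c[::-1]],-1)
    for t in range(-120,160,20):
        cv2.putText(im,str(t),(int(350+t*s),595),0,.35,0); cv2.putText(im,str(t),(0,int(400-t*s)),0,.35,0)
        cv2.line(im,(int(350+t*s),0),(int(350+t*s),580),(220,220,220)); cv2.line(im,(25,int(400-t*s)),(700,int(400-t*s)),(220,220,220))
    cv2.imwrite(f"pics/{name}.png",im)
draw(0,2,"xz");draw(1,2,"yz")
E
```

```text
(no output)
```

View pics/xz.png

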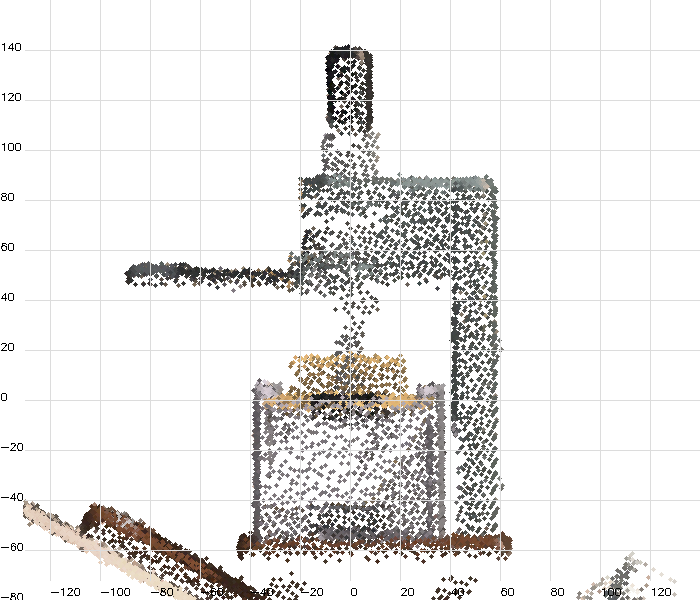

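View pics/yz.png

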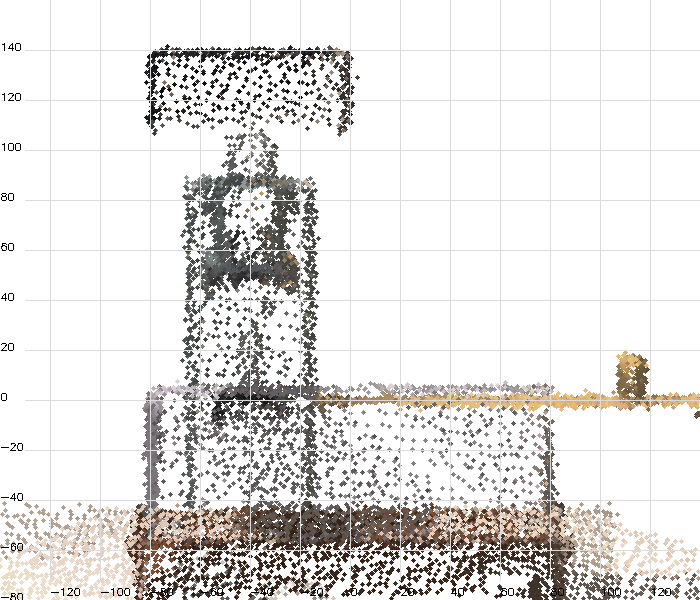

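```bash
cat >> h.py <<'E'
from scipy.linalg import logm, expm
RT=np.c_[S[:,1],S[:,0],-S[:,2]]
O=np.array([.466,-.3795,-.14])
def tgt(rel,off):  # rel slope mm about lid centre; off: distance tip/grasp from TCP
    return S@(O+np.array(rel)/1000+np.array([0,0,off]))
def plan(p0,R0,p1,R1,N=None):
    A=np.eye(4);A[:3,:3]=R0;A[:3,3]=p0;B=np.eye(4);B[:3,:3]=R1;B[:3,3]=p1
    M=np.real(logm(np.linalg.solve(A,B)))
    w=np.degrees([M[2,1],M[0,2],M[1,0]])/5
    if N is None: N=1
    while True:
        I=expm(M/N)
        if max(np.abs(w/N).max(), np.linalg.norm(w/N)/1.4, np.abs(I[:3,3]/.03).max(),np.linalg.norm(I[:3,3])/.04)<=.9: break
        N+=1
    T=A;path=[]
    for i in range(N): T=T@I; path.append(T[:3,3].round(3).tolist())
    print("N",N,"dp",(I[:3,3]/.03).round(4),"ang",(w/N).round(4)); print("mid",path[::max(1,N//4)])
E
python3 - <<'E'
from h import *
from plant import *
s=get_state()
RA=np.array([[0,1,0],[1,0,0],[0,0,-1.]]); pA=np.array([.45,-.3,.45])
plan(s["tcp_pos"],s["eef_rot"],pA,RA)
pB=tgt([-0.5,-40.5,123+60],.1547); print(pB)
plan(pA,RA,pB,RT)
E
```

```text
N 16 dp [ 0.8807 -0.0077 -0.0943] ang [ 0.     -0.     -0.8895]
mid [[0.235, -0.606, 0.408], [0.326, -0.553, 0.419], [0.396, -0.474, 0.43], [0.438, -0.378, 0.442]]
[ 0.51787031 -0.08147555  0.39667066]
N 10 dp [0.6108 0.4209 0.3012] ang [-0.5439  0.2214 -0.8671]
mid [[0.463, -0.282, 0.441], [0.485, -0.242, 0.426], [0.502, -0.199, 0.414], [0.513, -0.153, 0.405], [0.518, -0.105, 0.399]]
```

Call:
arm_command:
  dp:
    - [0.88,-0.01,-0.09]
    - [0.88,-0.01,-0.09]
    - [0.88,-0.01,-0.09]
    - [0.88,-0.01,-0.09]
    - [0.88,-0.01,-0.09]
    - [0.88,-0.01,-0.09]
    - [0.88,-0.01,-0.09]
    - [0.88,-0.01,-0.09]
    - [0.88,-0.01,-0.09]
    - [0.88,-0.01,-0.09]
    - [0.88,-0.01,-0.09]
    - [0.88,-0.01,-0.09]
    - [0.88,-0.01,-0.09]
    - [0.88,-0.01,-0.09]
    - [0.88,-0.01,-0.09]
    - [0.88,-0.01,-0.09]
    - [0,0,0]
  angular:
    - [0,0,-0.89]
    - [0,0,-0.89]
    - [0,0,-0.89]
    - [0,0,-0.89]
    - [0,0,-0.89]
    - [0,0,-0.89]
    - [0,0,-0.89]
    - [0,0,-0.89]
    - [0,0,-0.89]
    - [0,0,-0.89]
    - [0,0,-0.89]
    - [0,0,-0.89]
    - [0,0,-0.89]
    - [0,0,-0.89]
    - [0,0,-0.89]
    - [0,0,-0.89]
    - [0,0,0]
  grip: [60,60,60,60,60,60,60,60,60,60,60,60,60,60,60,60,60]
  grip_force: 60

```text
t: 2.27
tcp_pos: [0.4505, -0.2932, 0.4492]
eef_rot: [[-0.013, 1.0, 0.002], [1.0, 0.013, 0.004], [0.004, 0.002, -1.0]]
ft_force: [0.5, 0.8, 0.7]
width: 0.702
```

Call:
arm_command:
  dp:
    - [0.61,0.42,0.3]
    - [0.61,0.42,0.3]
    - [0.61,0.42,0.3]
    - [0.61,0.42,0.3]
    - [0.61,0.42,0.3]
    - [0.61,0.42,0.3]
    - [0.61,0.42,0.3]
    - [0.61,0.42,0.3]
    - [0.61,0.42,0.3]
    - [0.61,0.42,0.3]
    - [0,0,0]
    - [0,0,0]
  angular:
    - [-0.54,0.22,-0.87]
    - [-0.54,0.22,-0.87]
    - [-0.54,0.22,-0.87]
    - [-0.54,0.22,-0.87]
    - [-0.54,0.22,-0.87]
    - [-0.54,0.22,-0.87]
    - [-0.54,0.22,-0.87]
    - [-0.54,0.22,-0.87]
    - [-0.54,0.22,-0.87]
    - [-0.54,0.22,-0.87]
    - [0,0,0]
    - [0,0,0]
  grip: [60,60,60,60,60,60,60,60,60,60,60,60]

```text
t: 3.27
tcp_pos: [0.5159, -0.0809, 0.3945]
eef_rot: [[-0.701, 0.627, 0.339], [0.713, 0.617, 0.334], [0.0, 0.476, -0.879]]
ft_force: [0.2, -0.1, -0.0]
width: 0.704
```

Run:
```python
from h import *
from plant import *
s=get_state(); print(s["t"],s["joints"].round(1),s["tcp_pos"],s["width"],s["ft_force"])
pB=tgt([-0.5,-40.5,183],.1547)
print("err mm",RT.T@(s["tcp_pos"]-pB)*1000, "rot",Ro.from_matrix(s["eef_rot"].T@RT).as_rotvec(degrees=True))
plan(s["tcp_pos"],s["eef_rot"],pB,RT)
c=calibration("wrist");p,d=read_camera("wrist"); P=cloud("wrist",p,d,c); D=(P@S-O)*1000
cv2.imwrite("pics/w1.png",p[:,:,::-1])
dark=(D[...,2]>105)&(D[...,2]<155)&(abs(D[...,0])<30)&(abs(D[...,1]+40)<60)
print(dark.sum(),np.percentile(D[dark],[2,50,98],axis=0).round(1))
for n in ["scene","side"]:
    p,d=read_camera(n); cv2.imwrite(f"pics/{n}1.png",p[:,:,::-1])
```

```text
3.2667 [ 45.2  29.6 -48.7 108.9   1.4  30.9  47.7] [ 0.5159129  -0.08088223  0.39445842] 0.7040988111173452 [ 0.23195441 -0.05233836 -0.0155071 ]
err mm [ 1.79172443 -1.92636261  1.46845486] rot [-0.22520866 -0.12488504  0.18712511]
N 1 dp [-0.0598  0.0638 -0.0493] ang [-0.045  -0.025   0.0374]
mid [[0.518, -0.081, 0.397]]
3119 [[-6.600e+00 -7.460e+01  1.136e+02]
 [-1.000e-01 -3.250e+01  1.390e+02]
 [ 6.800e+00  7.000e-01  1.405e+02]]
```

View pics/w1.png

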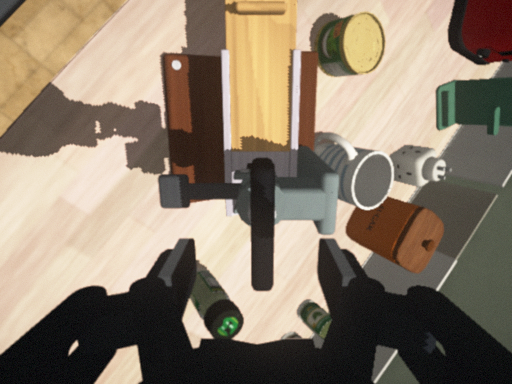

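Call:
arm_command:
  dp:
    - [-0.06,0.08,0.5]
    - [0,0,0.5]
    - [0,0,0.5]
    - [0,0,0.4]
    - [0,0,0]
    - [0,0,0]
  angular:
    - [-0.04,-0.02,0.04]
    - [0,0,0]
    - [0,0,0]
    - [0,0,0]
    - [0,0,0]
    - [0,0,0]
  grip: [60,60,60,60,60,60]

```text
t: 3.92
tcp_pos: [0.5385, -0.0624, 0.3454]
eef_rot: [[-0.697, 0.629, 0.343], [0.717, 0.612, 0.334], [0.0, 0.479, -0.878]]
ft_force: [-0.3, 0.5, 0.1]
width: 0.701
```

Call:
arm_command:
  dp:
    - [0,0,0]
    - [0,0,0]
    - [0,0,0]
    - [0,0,0]
    - [0,0,0]
    - [0,0,0]
    - [0,0,0]
    - [0,0,0]
    - [0,0,0]
    - [0,0,0]
  angular:
    - [0,0,0]
    - [0,0,0]
    - [0,0,0]
    - [0,0,0]
    - [0,0,0]
    - [0,0,0]
    - [0,0,0]
    - [0,0,0]
    - [0,0,0]
    - [0,0,0]
  grip: [40,25,15,8,8,8,8,8,8,8]

```text
t: 4.75
tcp_pos: [0.5385, -0.0623, 0.3465]
eef_rot: [[-0.698, 0.628, 0.345], [0.716, 0.613, 0.334], [-0.002, 0.48, -0.877]]
ft_force: [-2.7, -2.2, 7.3]
width: 0.155
```

```bash
cat >> h.py <<'E'
def rep(s,off):
    r=(S.T@s["tcp_pos"]-O-np.array([0,0,off]))*1000
    print("t",round(s["t"],2),"rel",r.round(1),"rot",Ro.from_matrix(s["eef_rot"].T@RT).as_rotvec(degrees=True).round(2),"F slope",(S.T@s["ft_force"]).round(1),"w mm",round(s["width"]*85.4,1),"j",s["joints"].round(0))
E
python3 - <<'E'
from h import *
from plant import *
rep(get_state(),.1547)
c=calibration("wrist");p,d=read_camera("wrist");cv2.imwrite("pics/w2.png",p[:,:,::-1])
p,d=read_camera("side");cv2.imwrite("pics/s2.png",cv2.resize(p[100:310,120:360],None,fx=2.5,fy=2.5)[:,:,::-1])
E
```

```text
t 4.75 rel [  0.2 -41.2 125.5] rot [0.03 0.13 0.02] F slope [0.4 0.4 8. ] w mm 13.2 j [ 38.  34. -44. 110.   4.  24.  45.]
```

View pics/s2.png

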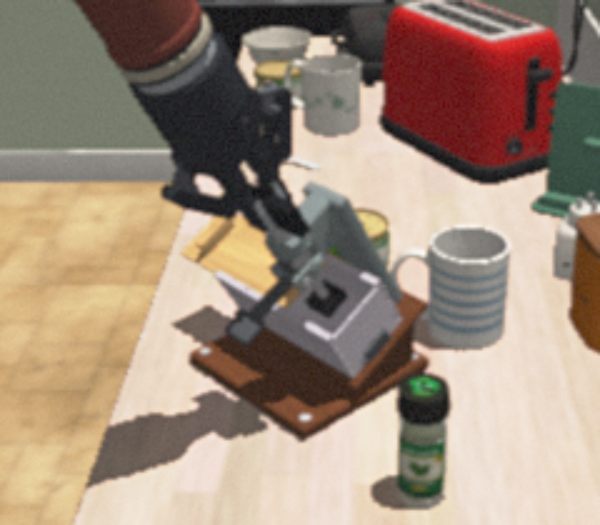

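Call:
arm_command:
  dp:
    - [0,0,-0.13]
    - [0,0,-0.13]
    - [0,0,-0.13]
    - [0,0,-0.13]
    - [0,0,-0.13]
    - [0,0,-0.13]
    - [0,0,-0.13]
    - [0,0,-0.13]
    - [0,0,-0.13]
    - [0,0,-0.13]
    - [0,0,0]
    - [0,0,0]
    - [0,0,0]
  angular:
    - [0,0,0]
    - [0,0,0]
    - [0,0,0]
    - [0,0,0]
    - [0,0,0]
    - [0,0,0]
    - [0,0,0]
    - [0,0,0]
    - [0,0,0]
    - [0,0,0]
    - [0,0,0]
    - [0,0,0]
    - [0,0,0]
  grip: [8,8,8,8,8,8,8,8,8,8,8,8,8]

```text
t: 5.93
tcp_pos: [0.5257, -0.075, 0.3789]
eef_rot: [[-0.698, 0.628, 0.345], [0.716, 0.612, 0.335], [-0.001, 0.481, -0.877]]
ft_force: [9.6, 3.3, -11.0]
width: 0.158
```

Run:
```python
from h import *
from plant import *
rep(get_state(),.1547)
c=calibration("side")
p,d=read_camera("side");cv2.imwrite("pics/s3.png",cv2.resize(p[130:260,180:310],None,fx=4.5,fy=4.5)[:,:,::-1])
D=(cloud("side",p,d,c)@S-O)*1000
k=(abs(D[...,0]+78)<10)&(abs(D[...,1]+40)<14)&(D[...,2]>30)&(D[...,2]<100); print("pad z",np.percentile(D[k][:,2],[5,50,95]),k.sum())
```

```text
t 5.93 rel [-1.000e-01 -4.130e+01  1.626e+02] rot [ 0.12  0.06 -0.01] F slope [  2.8  -4.4 -14. ] w mm 13.5 j [ 43.  31. -47. 109.   2.  29.  47.]
pad z [63.7934095  66.69289347 68.92216411] 93
```

View pics/s3.png

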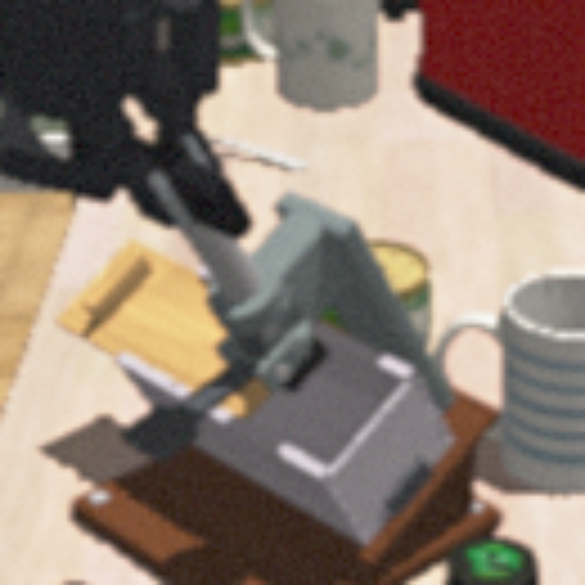

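Call:
arm_command:
  dp:
    - [0,0,0.05]
    - [0,0,0.06]
    - [0,0,0]
    - [0,0,0]
    - [0,0,0]
    - [0,0,0]
    - [0,0,0]
    - [0,0,0]
    - [0,0,0]
  angular:
    - [0,0,0]
    - [0,0,0]
    - [0,0,0]
    - [0,0,0]
    - [0,0,0]
    - [0,0,0]
    - [0,0,0]
    - [0,0,0]
    - [0,0,0]
  grip: [8,8,8,15,25,40,55,55,55]

```text
t: 6.73
tcp_pos: [0.5259, -0.0741, 0.377]
eef_rot: [[-0.698, 0.629, 0.343], [0.716, 0.612, 0.334], [-0.0, 0.479, -0.878]]
ft_force: [-0.0, -0.6, 0.8]
width: 0.644
```

Call:
arm_command:
  dp:
    - [0,0,-0.5]
    - [0,0,-0.7]
    - [0,0,-0.7]
    - [0,0,-0.7]
    - [0,0,0]
    - [0,0,0]
    - [0,0,0]
  angular:
    - [0,0,0]
    - [0,0,0]
    - [0,0,0]
    - [0,0,0]
    - [0,0,0]
    - [0,0,0]
    - [0,0,0]
  grip: [55,55,55,55,55,55,55]

```text
t: 7.32
tcp_pos: [0.499, -0.1, 0.4448]
eef_rot: [[-0.698, 0.629, 0.342], [0.716, 0.613, 0.334], [0.001, 0.479, -0.878]]
ft_force: [-0.2, 0.1, -0.5]
width: 0.646
```

Run:
```python
from h import *
from plant import *
s=get_state();rep(s,.1547)
c=calibration("side")
p,d=read_camera("side");cv2.imwrite("pics/s4.png",cv2.resize(p[130:260,180:310],None,fx=4.5,fy=4.5)[:,:,::-1])
D=(cloud("side",p,d,c)@S-O)*1000
k=(abs(D[...,0]+78)<10)&(abs(D[...,1]+40)<14)&(D[...,2]>30)&(D[...,2]<100); print("pad z",np.percentile(D[k][:,2],[5,50,95]),k.sum())
k=(abs(D[...,0])<12)&(abs(D[...,1]+40)<45)&(D[...,2]>135)&(D[...,2]<195); print("T z",np.percentile(D[k][:,2],[5,50,95]),k.sum())
```

```text
t 7.32 rel [ -0.6 -40.6 237.9] rot [-0.05 -0.01 -0.05] F slope [-0.3  0.2 -0.4] w mm 55.1 j [ 52.  26. -53. 106.  -2.  38.  51.]
pad z [62.77634965 66.92955298 69.0214828 ] 97
T z [142.98500124 166.40547649 174.47192671] 413
```

View pics/s4.png

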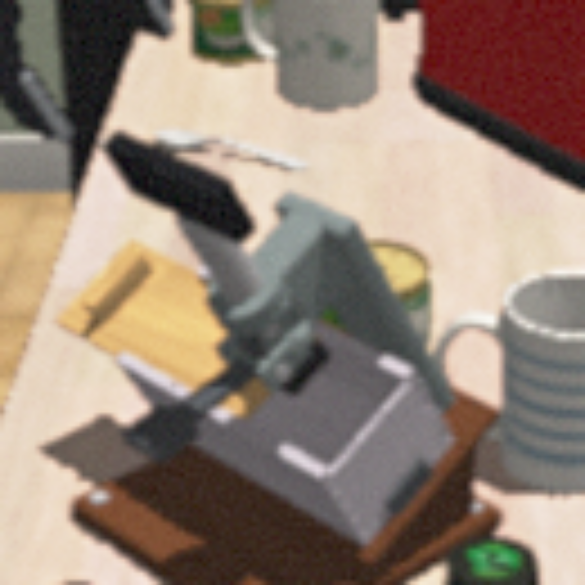

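Call:
arm_command:
  dp:
    - [0.75,0,0]
    - [0.75,0,0]
    - [0.75,0,0]
    - [0.75,0,0]
    - [0.33,0,0.7]
    - [0.33,0,0.7]
    - [0.33,0,0.7]
    - [0.33,0,0.7]
    - [0.33,0,0.7]
    - [0.33,0,0.7]
    - [0.33,0,0.7]
    - [0.33,0,0.7]
    - [0.33,0,0.7]
    - [0,0,0]
    - [0,0,0]
  angular:
    - [0,0,0]
    - [0,0,0]
    - [0,0,0]
    - [0,0,0]
    - [0,0,0]
    - [0,0,0]
    - [0,0,0]
    - [0,0,0]
    - [0,0,0]
    - [0,0,0]
    - [0,0,0]
    - [0,0,0]
    - [0,0,0]
    - [0,0,0]
    - [0,0,0]
  grip: [0,0,0,0,0,0,0,0,0,0,0,0,0,0,0]

```text
t: 8.62
tcp_pos: [0.4438, 0.0917, 0.2853]
eef_rot: [[-0.702, 0.63, 0.332], [0.712, 0.617, 0.335], [0.006, 0.472, -0.882]]
ft_force: [0.0, -0.0, -0.3]
width: -0.003
```

Run:
```python
from h import *
from plant import *
s=get_state();rep(s,.173)
c=calibration("wrist");p,d=read_camera("wrist");cv2.imwrite("pics/w5.png",p[:,:,::-1])
c=calibration("scene");p,d=read_camera("scene");cv2.imwrite("pics/c5.png",cv2.resize(p[140:290,170:320],None,fx=4,fy=4)[:,:,::-1])
p,d=read_camera("side");cv2.imwrite("pics/s5.png",cv2.resize(p[100:290,140:330],None,fx=3,fy=3)[:,:,::-1])
```

```text
t 8.62 rel [  5.7 135.2  34.4] rot [-0.51 -0.43  0.08] F slope [-0.2 -0.  -0.3] w mm -0.3 j [ 12.  30. -31. 128.   1.   1.  31.]
```

View pics/w5.png

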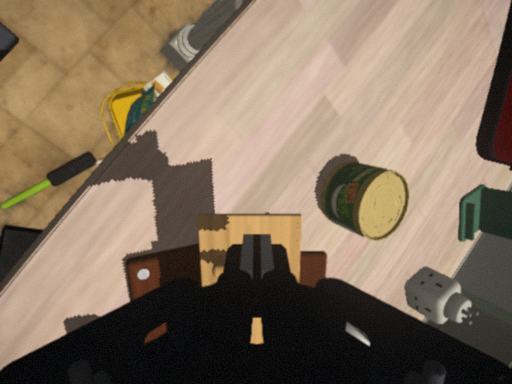

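View pics/c5.png

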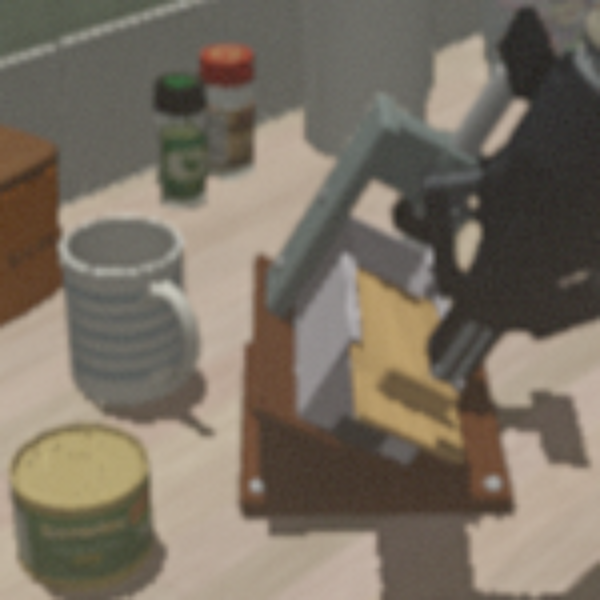

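```bash
cat >> h.py <<'E'
R2=RT@Ro.from_euler('x',20,degrees=True).as_matrix()
def tipT(rel,R,off=.173): return S@(O+np.array(rel)/1000)-R[:,2]*off
def tip(s,off=.173):
    return (S.T@(s["tcp_pos"]+s["eef_rot"][:,2]*off)-O)*1000
E
python3 - <<'E'
from h import *
from plant import *
s=get_state(); print(tip(s))
# from nominal commanded pose
c=S@(O+np.array([-.6,40.6+ -40.6+138,30.6])/1000)
plan(tipT([-.6,137,30.6],RT),RT,tipT([-1,136,25],R2),R2,5)
plan(s["tcp_pos"],s["eef_rot"],tipT([-1,136,25],R2),R2,5)
E
```

```text
[  4.07347399 134.07317993  36.01756712]
N 5 dp [-0.0067  0.4048  0.0516] ang [0.8 0.  0. ]
mid [[0.448, 0.098, 0.283], [0.457, 0.106, 0.287], [0.465, 0.114, 0.29], [0.474, 0.123, 0.292], [0.483, 0.131, 0.293]]
N 5 dp [0.017  0.3708 0.0914] ang [ 0.7833 -0.0086 -0.0027]
mid [[0.452, 0.098, 0.289], [0.459, 0.106, 0.291], [0.467, 0.114, 0.293], [0.475, 0.123, 0.293], [0.483, 0.131, 0.293]]
```

Call:
arm_command:
  dp:
    - [0,0.39,0.06]
    - [0,0.39,0.06]
    - [0,0.39,0.06]
    - [0,0.39,0.06]
    - [0,0.39,0.06]
    - [0,0,0]
    - [0,0,0]
  angular:
    - [0.8,0,0]
    - [0.8,0,0]
    - [0.8,0,0]
    - [0.8,0,0]
    - [0.8,0,0]
    - [0,0,0]
    - [0,0,0]
  grip: [0,0,0,0,0,0,0]

```text
t: 9.35
tcp_pos: [0.4855, 0.1306, 0.2983]
eef_rot: [[-0.7, 0.707, 0.101], [0.715, 0.692, 0.104], [0.004, 0.145, -0.989]]
ft_force: [-0.4, -1.0, -0.4]
width: 0.004
```

Run:
```python
from h import *
from plant import *
s=get_state(); rep(s,.173); print(tip(s))
plan(s["tcp_pos"],s["eef_rot"],tipT([-1,136,5],R2),R2,3)
```

```text
t 9.35 rel [ 62.  133.8  18.5] rot [-2.03e+01 -2.40e-01  1.00e-02] F slope [-1.  -0.4  0.1] w mm 0.3 j [ -8.  30. -12. 115.   4.  28.  23.]
[  1.99077569 134.55227196  29.25411375]
N 3 dp [0.0232 0.0517 0.2644] ang [-0.0202 -0.0157  0.0036]
mid [[0.487, 0.133, 0.291], [0.488, 0.135, 0.283], [0.49, 0.138, 0.275]]
```

Call:
arm_command:
  dp:
    - [0,0.05,0.26]
    - [0,0.05,0.26]
    - [0,0.05,0.26]
    - [0,0,0]
    - [0,0,0]
  angular:
    - [0,0,0]
    - [0,0,0]
    - [0,0,0]
    - [0,0,0]
    - [0,0,0]
  grip: [0,0,0,0,0]

```text
t: 9.77
tcp_pos: [0.4905, 0.136, 0.2743]
eef_rot: [[-0.699, 0.708, 0.096], [0.715, 0.692, 0.103], [0.006, 0.141, -0.99]]
ft_force: [0.0, -0.2, 0.8]
width: -0.001
```

Run:
```python
from h import *
from plant import *
s=get_state(); rep(s,.173); print(tip(s))
p,d=read_camera("scene");cv2.imwrite("pics/c6.png",cv2.resize(p[140:290,170:320],None,fx=4,fy=4)[:,:,::-1])
```

```text
t 9.77 rel [ 56.9 134.2  -6.1] rot [-20.56  -0.35  -0.04] F slope [ 0.3 -0.1  0.8] w mm -0.1 j [-10.  33. -11. 115.   5.  25.  22.]
[ -3.85082292 135.29087824   4.88599932]
```

View pics/c6.png

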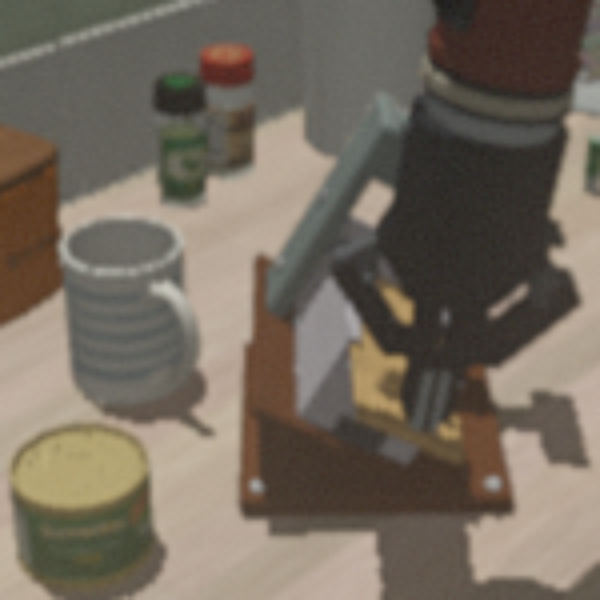

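Call:
arm_command:
  dp:
    - [-0.25,0,0]
    - [-0.25,0,0]
    - [-0.25,0,0]
    - [-0.25,0,0]
    - [-0.25,0,0]
    - [-0.25,0,0]
    - [-0.25,0,0]
    - [-0.25,0,0]
    - [0,0,0]
  angular:
    - [0,0,0]
    - [0,0,0]
    - [0,0,0]
    - [0,0,0]
    - [0,0,0]
    - [0,0,0]
    - [0,0,0]
    - [0,0,0]
    - [0,0,0]
  grip: [0,0,0,0,0,0,0,0,0]

```text
t: 10.57
tcp_pos: [0.5342, 0.0919, 0.2751]
eef_rot: [[-0.698, 0.709, 0.1], [0.716, 0.69, 0.102], [0.003, 0.143, -0.99]]
ft_force: [0.7, 0.7, 1.1]
width: -0.001
```

Run:
```python
from h import *
from plant import *
s=get_state(); rep(s,.173); print(tip(s))
p,d=read_camera("scene");cv2.imwrite("pics/c7.png",cv2.resize(p[140:290,170:320],None,fx=4,fy=4)[:,:,::-1])
c=calibration("wrist");p,d=read_camera("wrist");cv2.imwrite("pics/w7.png",p[:,:,::-1])
```

```text
t 10.57 rel [57.7 72.2 -5.6] rot [-20.41  -0.16  -0.11] F slope [1.4 0.  0.5] w mm -0.1 j [ -3.  35. -12. 110.   5.  29.  28.]
[-2.58723032 72.77034433  5.22982581]
```

View pics/c7.png

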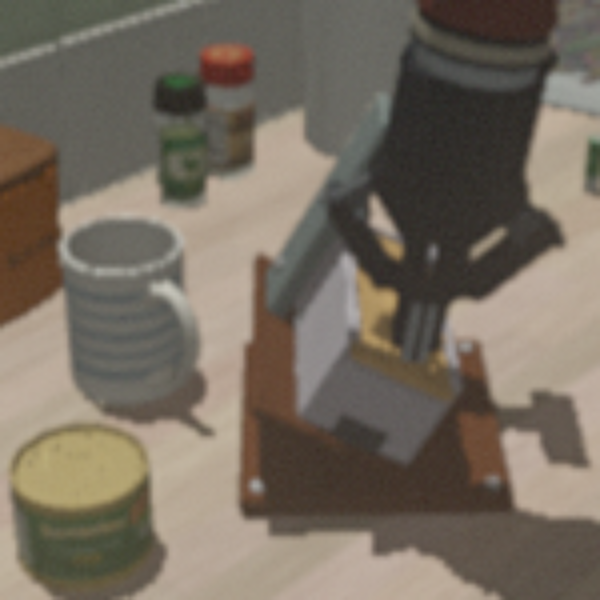

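View pics/w7.png

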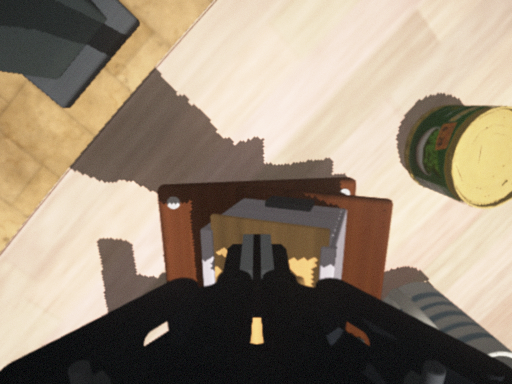

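Call:
arm_command:
  dp:
    - [-0.1,0,0]
    - [-0.1,0,0]
    - [-0.1,0,0]
    - [0,0,0]
  angular:
    - [0,0,0]
    - [0,0,0]
    - [0,0,0]
    - [0,0,0]
  grip: [0,0,0,0]

```text
t: 11.0
tcp_pos: [0.5363, 0.0903, 0.2749]
eef_rot: [[-0.703, 0.705, 0.09], [0.711, 0.695, 0.107], [0.013, 0.139, -0.99]]
ft_force: [-7.9, 4.7, 6.0]
width: 0.0
```

Call:
arm_command:
  dp:
    - [-0.1,0,0]
    - [-0.05,0,0]
    - [0,0,0]
  angular:
    - [0,0,0]
    - [0,0,0]
    - [0,0,0]
  grip: [0,0,0]

```text
t: 11.25
tcp_pos: [0.5375, 0.0895, 0.2749]
eef_rot: [[-0.705, 0.704, 0.085], [0.709, 0.697, 0.109], [0.018, 0.137, -0.99]]
ft_force: [-11.3, 9.8, 9.7]
width: -0.005
```

Run:
```python
from h import *
from plant import *
s=get_state(); rep(s,.173); print(tip(s))
```

```text
t 11.25 rel [58.2 68.1 -6.1] rot [-20.78  -1.16   0.21] F slope [ 3.6 14.9  9.1] w mm -0.4 j [ -2.  35. -13. 109.   5.  30.  29.]
[-3.14471234 71.41864104  5.1562877 ]
```

Call:
arm_command:
  dp:
    - [-0.1,0,0]
    - [-0.05,0,0]
    - [0,0,0]
  angular:
    - [0,0,0]
    - [0,0,0]
    - [0,0,0]
  grip: [0,0,0]

```text
t: 11.5
tcp_pos: [0.5425, 0.0842, 0.2747]
eef_rot: [[-0.703, 0.705, 0.09], [0.711, 0.695, 0.107], [0.013, 0.139, -0.99]]
ft_force: [-7.6, 5.8, 5.6]
width: -0.004
```

Run:
```python
from h import *
from plant import *
s=get_state(); rep(s,.173); print(tip(s))
p,d=read_camera("scene");cv2.imwrite("pics/c8.png",cv2.resize(p[190:270,220:300],None,fx=7,fy=7)[:,:,::-1])
c=calibration("wrist");p,d=read_camera("wrist");cv2.imwrite("pics/w8.png",p[:,:,::-1])
```

```text
t 11.5 rel [58.1 60.8 -6.2] rot [-20.65  -0.83   0.14] F slope [1.4 9.5 5.6] w mm -0.3 j [ -1.  35. -13. 109.   5.  30.  29.]
[-2.95678658 63.19999918  4.88307532]
```

View pics/c8.png

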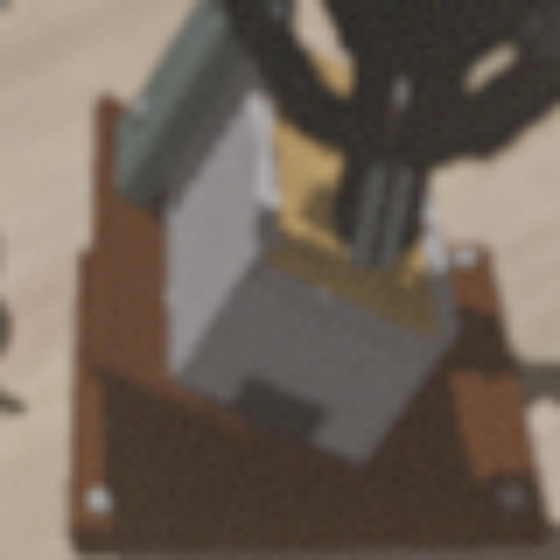

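Call:
arm_command:
  dp:
    - [-0.1,0,0]
    - [-0.07,0,0]
    - [0,0,0]
    - [0,0,0]
  angular:
    - [0,0,0]
    - [0,0,0]
    - [0,0,0]
    - [0,0,0]
  grip: [0,0,0,0]

```text
t: 11.93
tcp_pos: [0.5437, 0.0835, 0.2747]
eef_rot: [[-0.706, 0.703, 0.083], [0.708, 0.697, 0.11], [0.02, 0.137, -0.99]]
ft_force: [-12.6, 10.6, 9.7]
width: -0.0
```

Run:
```python
from h import *
from plant import *
s=get_state(); rep(s,.173); print(tip(s))
```

```text
t 11.93 rel [58.4 59.5 -6.5] rot [-20.79  -1.27   0.23] F slope [ 3.3 16.4  9.3] w mm -0.0 j [ -1.  36. -13. 108.   5.  31.  30.]
[-3.04401761 63.12476001  4.84899595]
```

Call:
arm_command:
  dp:
    - [0.3,0,0]
    - [0.4,0,0]
    - [0.6,0,0]
    - [0.2,-0.2,-0.6]
    - [0,-0.28,-0.8]
    - [0,-0.28,-0.8]
    - [0,-0.28,-0.8]
    - [0,-0.28,-0.8]
    - [0,-0.28,-0.8]
    - [0,-0.28,-0.8]
    - [0,0,0]
    - [0,0,0]
  angular:
    - [0,0,0]
    - [0,0,0]
    - [0,0,0]
    - [0,0,0]
    - [0,0,0]
    - [0,0,0]
    - [0,0,0]
    - [0,0,0]
    - [0,0,0]
    - [0,0,0]
    - [0,0,0]
    - [0,0,0]
  grip: [0,0,0,0,0,0,0,0,0,0,0,0]

```text
t: 12.93
tcp_pos: [0.4617, 0.0526, 0.4286]
eef_rot: [[-0.698, 0.709, 0.103], [0.716, 0.69, 0.102], [0.001, 0.145, -0.989]]
ft_force: [-0.9, 0.4, 0.4]
width: 0.001
```

```bash
cat >> h.py <<'E'
R3=RT@Ro.from_euler('z',-90,degrees=True).as_matrix()
E
python3 - <<'E'
from h import *
from plant import *
s=get_state(); rep(s,.173); t=tip(s); print(t)
for n in ["scene","side"]:
    c=calibration(n);p,d=read_camera(n);cv2.imwrite(f"pics/{n}9.png",cv2.resize(p[130:280,180:330],None,fx=4,fy=4)[:,:,::-1])
    D=(cloud(n,p,d,c)@S-O)*1000; pi=p.astype(int)
    k=(abs(D[...,0])<20)&(D[...,2]>8)&(D[...,2]<20)&(D[...,1]>20)&(D[...,1]<130)&(pi[...,0]-pi[...,2]>30); print(n,"rib y",k.sum(),np.percentile(D[k][:,1],[5,50,95]) if k.sum() else 0)
    k=(abs(D[...,0])<12)&(abs(D[...,1]+40)<45)&(D[...,2]>135)&(D[...,2]<180)
    if k.sum():print("T z",np.percentile(D[k][:,2],[50,97]),k.sum())
    k=(abs(D[...,0]+78)<10)&(abs(D[...,1]+40)<14)&(D[...,2]>30)&(D[...,2]<100); print("pad z",np.percentile(D[k],[5,50,95],axis=0).round(1) if k.sum() else 0)
Rm=s["eef_rot"]@Ro.from_euler('z',-80,degrees=True).as_matrix()
print(R3.round(2))
plan(s["tcp_pos"],s["eef_rot"],S@(O+t/1000)-Rm[:,2]*.173,Rm)
plan(S@(O+t/1000)-Rm[:,2]*.173,Rm,tipT([-84,-40,150],R3),R3)
E
```

```text
t 12.93 rel [ 61.7  94.8 167.1] rot [-20.32  -0.06  -0.06] F slope [-0.2  0.9  0.5] w mm 0.1 j [  4.  17. -16. 111.  -0.  46.  34.]
[  1.64034677  94.96288039 177.89734701]
scene rib y 76 [46.64335998 50.80145556 52.8582713 ]
T z [159.60552654 174.54589879] 258
pad z [[-82.9 -51.7  62.8]
 [-76.3 -35.9  67.5]
 [-69.1 -26.8  69.7]]
side rib y 59 [43.06613168 45.33021842 50.87662944]
T z [166.81049274 174.4165165 ] 414
pad z [[-86.3 -53.5  63.4]
 [-78.2 -41.4  67.1]
 [-69.  -28.3  69.4]]
[[-0.63 -0.7   0.34]
 [-0.61  0.72  0.33]
 [-0.48  0.   -0.88]]
N 18 dp [0. 0. 0.] ang [ 0.      0.     -0.8889]
mid [[0.462, 0.053, 0.429], [0.462, 0.053, 0.429], [0.462, 0.053, 0.429], [0.462, 0.053, 0.429], [0.462, 0.053, 0.429]]
N 6 dp [ 0.697  -0.8239  0.2679] ang [-0.0571 -0.6758 -0.3318]
mid [[0.459, 0.021, 0.417], [0.458, -0.009, 0.404], [0.459, -0.04, 0.391], [0.461, -0.07, 0.376], [0.465, -0.099, 0.36], [0.47, -0.127, 0.344]]
```

View pics/side9.png

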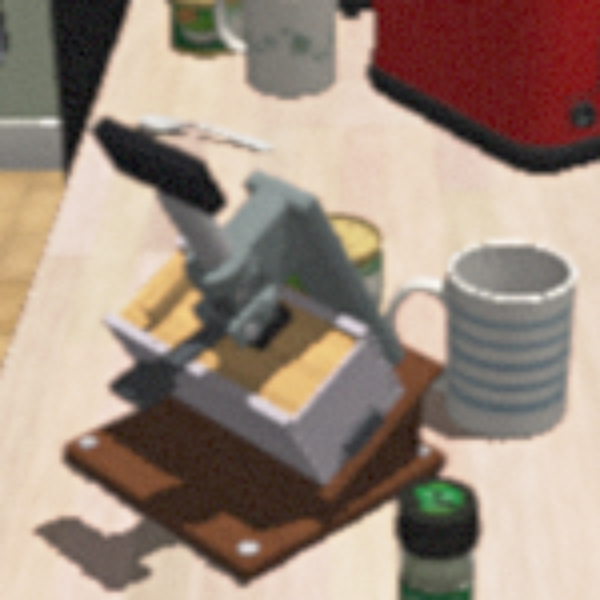

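View pics/scene9.png

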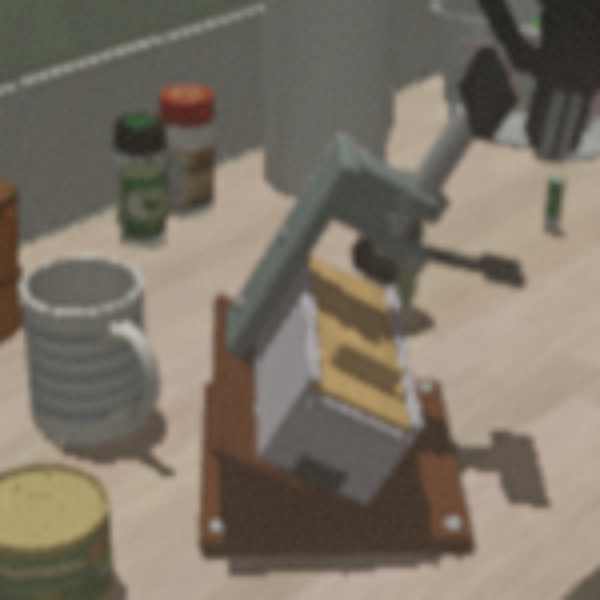

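Call:
arm_command:
  dp:
    - [0,0,0]
    - [0,0,0]
    - [0,0,0]
    - [0,0,0]
    - [0,0,0]
    - [0,0,0]
    - [0,0,0]
    - [0,0,0]
    - [0,0,0]
    - [0,0,0]
    - [0,0,0]
    - [0,0,0]
    - [0,0,0]
    - [0,0,0]
    - [0,0,0]
    - [0,0,0]
    - [0,0,0]
    - [0,0,0]
    - [0,0,0]
    - [0,0,0]
  angular:
    - [0,0,-1]
    - [0,0,-1]
    - [0,0,-1]
    - [0,0,-1]
    - [0,0,-1]
    - [0,0,-1]
    - [0,0,-1]
    - [0,0,-1]
    - [0,0,-1]
    - [0,0,-1]
    - [0,0,-1]
    - [0,0,-1]
    - [0,0,-1]
    - [0,0,-1]
    - [0,0,-1]
    - [0,0,-1]
    - [0,0,-1]
    - [0,0,-1]
    - [0,0,0]
    - [0,0,0]
  grip: [0,0,0,0,0,0,0,0,0,0,0,0,0,0,0,0,0,0,0,0]

```text
t: 14.7
tcp_pos: [0.4617, 0.0535, 0.4263]
eef_rot: [[-0.709, -0.698, 0.096], [-0.691, 0.716, 0.104], [-0.141, 0.007, -0.99]]
ft_force: [0.2, 0.6, 0.2]
width: -0.001
```

Run:
```python
from h import *
from plant import *
s=get_state(); rep(s,.173); t=tip(s); print(t)
plan(s["tcp_pos"],s["eef_rot"],tipT([-84,-40,190],R3),R3,8)
# tip path
A=np.eye(4);A[:3,:3]=s["eef_rot"];A[:3,3]=s["tcp_pos"];B=np.eye(4);B[:3,:3]=R3;B[:3,3]=tipT([-84,-40,190],R3)
M=np.real(logm(np.linalg.solve(A,B)))
for f in np.linspace(0,1,9):
    T=A@expm(M*f); print(((S.T@(T[:3,3]+T[:3,2]*.173)-O)*1000).round(0))
```

```text
t 14.7 rel [ 61.1  95.3 164.8] rot [-15.81 -16.41  88.82] F slope [ 0.6  0.2 -0.1] w mm -0.1 j [ 21.  20. -38. 110.  10.  47. 113.]
[  0.45376832  96.51775542 175.78186289]
N 8 dp [ 0.6162 -0.5644  0.0161] ang [ 0.0096 -0.5133 -0.0032]
mid [[0.46, 0.029, 0.423], [0.458, -0.021, 0.414], [0.457, -0.069, 0.402], [0.456, -0.117, 0.387]]
[  0.  97. 176.]
[-10.  79. 179.]
[-20.  62. 182.]
[-31.  45. 185.]
[-41.  28. 187.]
[-52.  11. 188.]
[-63.  -6. 189.]
[-73. -23. 190.]
[-84. -40. 190.]
```

Tip path stays clear of the T-grip (z > 174 and x < −50 once y < 10).

Call:
arm_command:
  dp:
    - [0.62,-0.56,0.02]
    - [0.62,-0.56,0.02]
    - [0.62,-0.56,0.02]
    - [0.62,-0.56,0.02]
    - [0.62,-0.56,0.02]
    - [0.62,-0.56,0.02]
    - [0.62,-0.56,0.02]
    - [0.62,-0.56,0.02]
    - [0,0,0]
    - [0,0,0]
  angular:
    - [0,-0.51,0]
    - [0,-0.51,0]
    - [0,-0.51,0]
    - [0,-0.51,0]
    - [0,-0.51,0]
    - [0,-0.51,0]
    - [0,-0.51,0]
    - [0,-0.51,0]
    - [0,0,0]
    - [0,0,0]
  grip: [0,0,0,0,0,0,0,0,0,0]

```text
t: 15.53
tcp_pos: [0.4551, -0.1425, 0.3773]
eef_rot: [[-0.634, -0.695, 0.338], [-0.608, 0.719, 0.338], [-0.478, 0.009, -0.878]]
ft_force: [0.4, 0.8, -0.3]
width: 0.0
```

Run:
```python
from h import *
from plant import *
s=get_state(); rep(s,.173); t=tip(s); print(t)
plan(s["tcp_pos"],s["eef_rot"],tipT([-82,-40,80],R3),R3,6)
p,d=read_camera("side");cv2.imwrite(f"pics/s10.png",cv2.resize(p[60:260,110:310],None,fx=3,fy=3)[:,:,::-1])
```

```text
t 15.53 rel [-86.6 -40.3 189.6] rot [ 0.18 -0.34 89.55] F slope [ 0.6  0.3 -0.7] w mm 0.0 j [ 57.  29. -51. 115.  -4.  30. 150.]
[-86.91943222 -39.30490648 189.62159515]
N 6 dp [-2.63e-02 -3.00e-04  6.09e-01] ang [ 0.0109 -0.0034 -0.015 ]
mid [[0.462, -0.136, 0.362], [0.468, -0.129, 0.346], [0.475, -0.123, 0.33], [0.482, -0.116, 0.315], [0.489, -0.109, 0.299], [0.495, -0.103, 0.283]]
```

View pics/s10.png

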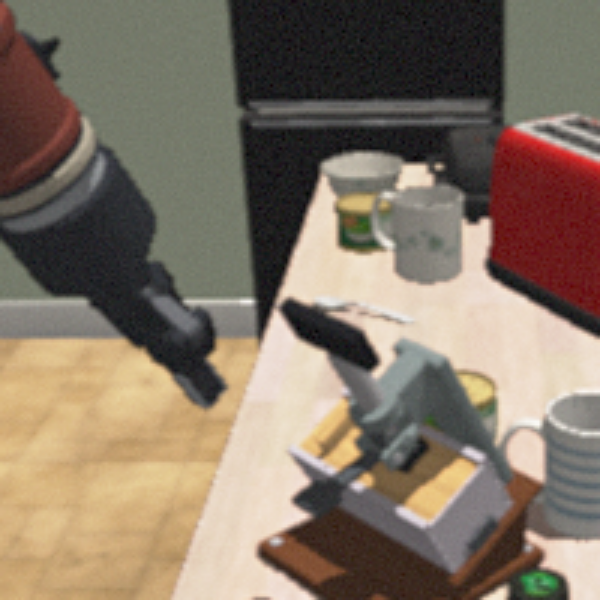

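Call:
arm_command:
  dp:
    - [-0.03,0,0.6]
    - [-0.03,0,0.6]
    - [-0.03,0,0.6]
    - [-0.03,0,0.6]
    - [-0.03,0,0.6]
    - [-0.03,0,0.6]
    - [0,0,0]
    - [0,0,0]
  angular:
    - [0,0,0]
    - [0,0,0]
    - [0,0,0]
    - [0,0,0]
    - [0,0,0]
    - [0,0,0]
    - [0,0,0]
    - [0,0,0]
  grip: [0,0,0,0,0,0,0,0]

```text
t: 16.25
tcp_pos: [0.4956, -0.0984, 0.2867]
eef_rot: [[-0.627, -0.702, 0.337], [-0.615, 0.712, 0.34], [-0.478, 0.006, -0.878]]
ft_force: [-0.4, 0.0, 1.0]
width: 0.001
```

Run:
```python
from h import *
from plant import *
s=get_state(); rep(s,.173); t=tip(s); print(t)
p,d=read_camera("side");cv2.imwrite(f"pics/s11.png",cv2.resize(p[100:260,150:310],None,fx=3.7,fy=3.7)[:,:,::-1])
```

```text
t 16.25 rel [-77.6 -37.1  81.5] rot [ 0.29 -0.4  90.13] F slope [0.3 0.3 1. ] w mm 0.1 j [ 43.  37. -42. 118.   1.  16. 145.]
[-77.81958583 -35.74964657  81.50947898]
```

View pics/s11.png

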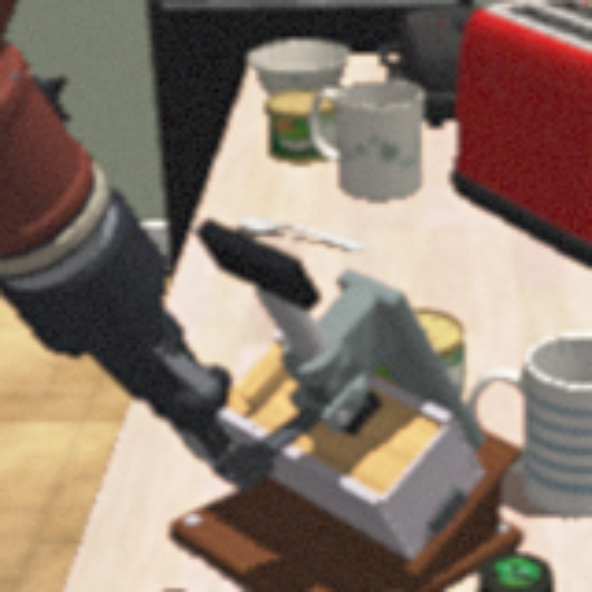

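Call:
arm_command:
  dp:
    - [0.08,-0.13,0.1]
    - [0,0,0.1]
    - [0,0,0.1]
    - [0,0,0.1]
    - [0,0,0.1]
    - [0,0,0.1]
    - [0,0,0.1]
    - [0,0,0]
  angular:
    - [0,0,0]
    - [0,0,0]
    - [0,0,0]
    - [0,0,0]
    - [0,0,0]
    - [0,0,0]
    - [0,0,0]
    - [0,0,0]
  grip: [0,0,0,0,0,0,0,0]

```text
t: 16.97
tcp_pos: [0.5037, -0.0977, 0.2663]
eef_rot: [[-0.629, -0.699, 0.338], [-0.612, 0.715, 0.338], [-0.478, 0.006, -0.878]]
ft_force: [0.2, 0.9, -0.9]
width: 0.001
```

```bash
cat > chk.py <<'E'
from h import *
from plant import *
import sys
s=get_state(); rep(s,.173); print(tip(s))
c=calibration("scene");p,d=read_camera("scene");cv2.imwrite(f"pics/c{sys.argv[1]}.png",cv2.resize(p[130:280,190:340],None,fx=4,fy=4)[:,:,::-1])
c=calibration("side");p,d=read_camera("side");cv2.imwrite(f"pics/s{sys.argv[1]}.png",cv2.resize(p[100:260,150:310],None,fx=3.7,fy=3.7)[:,:,::-1])
D=(cloud("side",p,d,c)@S-O)*1000
k=(abs(D[...,0])<12)&(abs(D[...,1]+40)<45)&(D[...,2]>95)&(D[...,2]<180); print("T top z",np.percentile(D[k][:,2],[50,97]))
E
python3 chk.py 12
```

```text
t 16.97 rel [-81.9 -42.2  60.6] rot [ 0.19 -0.31 89.92] F slope [ 0.3  0.5 -1.2] w mm 0.1 j [ 41.  39. -40. 118.   2.  13. 144.]
[-82.11263904 -41.25260327  60.55318626]
T top z [140.43979989 149.86116304]
```

Call:
arm_command:
  dp:
    - [0,0,-0.3]
    - [0.1,0,-0.6]
    - [0.1,0,-0.8]
    - [0,0,-0.8]
    - [0,0,-0.8]
    - [0,0,-0.8]
    - [0,0,0]
    - [0,0,0]
    - [0,0,0]
    - [0,0,0]
  angular:
    - [0,0,0]
    - [0,0,0]
    - [0,0,0]
    - [0,0,0]
    - [0,0,0]
    - [0,0,0]
    - [0,0,0]
    - [0,0,0]
    - [0,0,0]
    - [0,0,0]
  grip: [0,0,0,0,0,0,0,0,0,0]

```text
t: 17.9
tcp_pos: [0.4581, -0.1425, 0.3713]
eef_rot: [[-0.629, -0.7, 0.337], [-0.613, 0.714, 0.339], [-0.478, 0.006, -0.878]]
ft_force: [0.4, -0.7, 0.4]
width: -0.004
```

```bash
python3 chk.py 13
python3 - <<'E'
from h import *
from plant import *
for n in ["scene","side"]:
    c=calibration(n);p,d=read_camera(n);D=(cloud(n,p,d,c)@S-O)*1000; pi=p.astype(int)
    k=(abs(D[...,0])<20)&(D[...,2]>8)&(D[...,2]<20)&(D[...,1]>20)&(D[...,1]<130)&(pi[...,0]-pi[...,2]>30); print(n,"rib y",k.sum(),np.percentile(D[k][:,1],[5,50,95]) if k.sum() else 0)
    P0=np.load(n+"P.npy");P1=cloud(n,p,d,c)
    R={"scene":{"tin":[178,245,211,286],"mug":[189,193,220,239]},"side":{"jar":[279,250,301,301],"mug":[279,189,324,239]}}[n]
    for a,r in R.items():
        f=lambda P:np.nanmedian(P[r[1]:r[3],r[0]:r[2]].reshape(-1,3),0).round(3)
        print(a,f(P0),f(P1))
E
```

```text
t 17.9 rel [-87.6 -42.4 183.4] rot [ 0.23 -0.38 89.98] F slope [ 0.  -0.8  0.4] w mm -0.4 j [ 57.  30. -51. 115.  -3.  29. 149.]
[-87.89387681 -41.23400935 183.37776804]
T top z [140.95900953 150.16068312]
scene rib y 75 [46.40400689 50.85198273 52.96151144]
tin [0.639 0.262 0.045] [0.639 0.263 0.045]
mug [0.748 0.142 0.064] [0.748 0.142 0.064]
side rib y 56 [43.51241954 45.70565397 51.35279427]
jar [ 0.716 -0.127  0.062] [ 0.716 -0.127  0.062]
mug [0.754 0.11  0.051] [0.754 0.111 0.052]
```

View pics/s13.png

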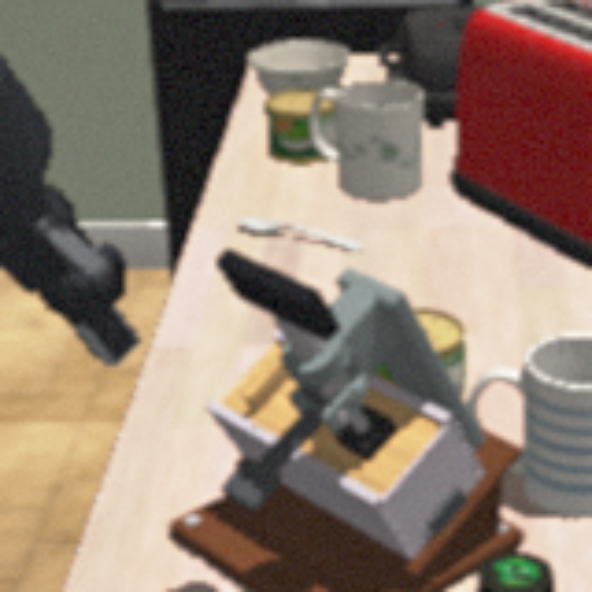

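View pics/c13.png

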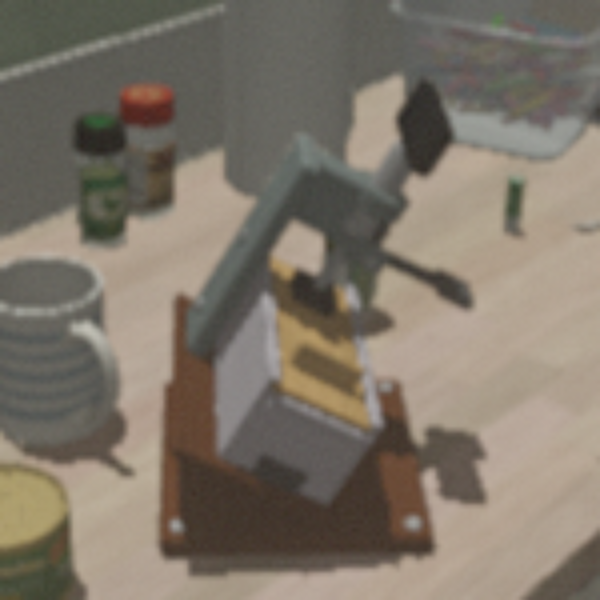

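The foot stands on the shut lid, the hand is clear of everything, and the bystanders haven't moved.

```bash
python3 -c "
from plant import *
print(sign_off())"
```

```text
the job is handed in; nothing more can be done
None
```

The tin is date-stamped and the job was handed in at about 18 s, well inside the 61 s limit. The sign-off gave no verdict, so the results below are my own readings.

- **Drawing back:** I pulled the T-grip about 37 mm. The trigger pad popped up about 14 mm, and with the hand off, the grip stayed about 34 mm drawn.
- **Shutting the lid:** The closed fingers pushed the rib over the ridge. The lid then stayed put under about 16 N, and both cameras showed it flush with the tin's ends.
- **Firing:** Pressing the pad released the stamp without the hand going near the T-grip. The rod came down to about 10 mm above its lowest position, with its foot on the lid.
- **Last checks:** The rib had not moved after firing. The food tin, spice jar and mug were within 1 mm of where they started. The hand is clear, with only sensor-noise force on it.

No check failed. Two things came up on the way:
- **Pose limit:** One lid-pushing pose ran into the limit of joint 6, so I pushed with the hand 20° more upright.
- **Rib position:** The two cameras put the rib about 5 mm apart (51 and 46 mm). I put that down to each seeing a different face of it, since the average matches the expected shut position.

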